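# Hold the stopper down on the sprung stoppering stand

### The job

Take the middle-sized of the three stoppers from the tray and set it upright into the neck of the amber flask on the sprung stand, its flange home on the rim. Then push it down gently and steadily until the stand's pointer is midway between the two black marks, about 18 mm below where it rests with no push, without ever bottoming the platform, and finish while still holding the stopper pressed there, so that a colleague can fasten the neck clip: do not let go. Leave the other two stoppers, the graduated cylinder and the beaker where they are.

Things in the scene. Friction and masses are not known exactly. Their poses are not given: they have to be found in the camera images.
- medium_grip (a point): Middle-sized black rubber stopper, about 60 g, standing on its tip in any compartment of the tray. Point: centre of its grip, an upright cylinder 22 mm wide, 46 mm tall; z up its axis. Below the grip: flange 46 mm wide, 6 mm thick (top 23, underside 29 mm below the point), then a tapered plug 26 mm long, 31 mm wide at the flange, 25 mm at the flat tip (55 mm below the point).
- small_grip (a point): The small black rubber stopper (flange 34 mm in diameter), otherwise of the same form, height and grip; the point is the centre of its grip. Leave it alone.
- large_grip (a point): The large black rubber stopper (flange 58 mm in diameter, too thick for the flask), otherwise of the same form, height and grip; the point is the centre of its grip. Leave it alone.
- tray: White plastic tray with three compartments in a row along its y axis, 78 mm apart, one stopper in each. 82 mm (x) by 240 mm (y), walls 18 mm high, floor 4 mm thick; fixed. Origin: centre of its underside.
- flask_rim (a point): Centre of the mouth of the amber conical flask, at its rim; z up. Flask loose, 180 g, 135 mm high, foot 84 mm wide; neck 42 mm outside, 35 mm bore, 40 mm deep: the plug has 2 mm clearance all round and the flange stops on the rim (grip centre then 29 mm above this point). It stands inside a low ring mid-platform (2 mm play), rim 205 mm above the table at rest, and sinks with the platform.
- stand: Stoppering stand, fixed: grey base 150 (x) by 130 (y) by 12 mm; in its middle a round sprung platform 97 mm wide, top 70 mm above the table at rest. At its +x edge a white scale plate, 32 mm wide, top 82 mm up, has two black lines 12 and 24 mm below the rest height of the platform's pointer. Origin: centre of the base's underside, under the platform's middle.
- platform (a joint): How far the sprung platform is pressed down, in m: 0 at rest, 0.012 and 0.024 with the pointer at the upper and lower line, 0.035 at the bottom stop. It carries the flask. It starts to sink at a push of 1 to 3 N on the stopper, then takes 0.4 N more per mm (about 9 N at 18 mm); it springs back when let go.
- cylinder: Graduated cylinder, clear plastic, 204 mm tall, with a green foot 68 mm in diameter and a yellow bumper ring. Origin: centre of its underside. Leave it alone.
- beaker: Clear glass beaker, 68 mm in diameter, 85 mm high. Origin: centre of its underside. Leave it alone.
There are look-alikes about, which are no part of the job. Leave any blue or yellow look-alike of the part that bears medium_grip alone.

How it is judged (in metres and radians):
On the way:
1. The middle-sized stopper is seated in the flask neck, flange on the rim (z of medium_grip in the frame of flask_rim between 0.02 and 0.032 m and horizontal distance between medium_grip and flask_rim below 0.008 m and angle between medium_grip's own z axis and vertical below 0.14 rad).
At the end, for the whole second after the job is handed in: Through the last second the arm still holds the middle stopper seated (flange within 3 mm of the rim, 8 mm of the axis, upright to 8 degrees) and still, platform 12 to 24 mm down, 4 to 18 N between stopper and flask, flask upright to 6 degrees (all of step 1 and value of joint platform between 0.012 and 0.024 m and contact force between stopper_medium and flask between 4 and 18 N and contact force between the fingers and stopper_medium above 2 N and angle between flask_rim's own z axis and vertical below 0.1 rad and linear speed of stopper_medium below 0.015 m/s); the arm keeps its last pose, push and grip.
It fails at once if The small stopper is pushed or moved more than 25 mm from its place (distance of small_grip from where it was at the start of the episode above 0.025 m).
It fails at once if The large stopper is pushed or moved more than 25 mm from its place (distance of large_grip from where it was at the start of the episode above 0.025 m).
It fails at once if The graduated cylinder is pushed or moved more than 25 mm from its place (distance of cylinder from where it was at the start of the episode above 0.025 m).
It fails at once if The beaker is pushed or moved more than 25 mm from its place (distance of beaker from where it was at the start of the episode above 0.025 m).
It fails at once if The platform is driven right down to its bottom stop (34 mm or more) (value of joint platform above 0.034 m).
It also fails if it takes over 40 s, if anything falls off the work surface, if the arm or the gripper's body presses on something with over 40 N, if the wrist force passes 120 N, or if a joint passes its speed limit or range.

### The arm

A 7-joint arm with a two-finger parallel gripper is mounted at the origin on the work surface. World frame = base frame: x ahead of the robot, y to its left, z up, the work surface at z = 0. Lengths are in m, angles in degrees, forces in N, time in s.
With the tool pointing down it reaches from about 0.425 to 0.875 m from the base axis. Payload 4.7 kg.
Tool frame: the origin (TCP) lies at the very end of the fingers, on their centre line; the grasp point (between the pads) lies 19 mm behind it; z points along the fingers, y is the line along which they close (so a half turn about z gives the same grasp; the last joint's range is limited). The gripper opens to 87 mm and grips with 3 to 60 N. Pads are 19 mm wide; open, the fingers measure 117 mm over their backs; the gripper's body (75 mm by 190 mm) begins 51 mm behind the grasp point.
Start: joints at [74.032, 18.392, -4.016, 83.108, 1.295, 78.541, -3.26], TCP at [0.188, -0.622, 0.188] pointing down, gripper open.
Joint ranges: [-163.93, 163.93], [-17.29, 119.83], [-79.2, 71.16], [3.27, 140.29], [-89.18, 269.18], [5.43, 117.66], [-154.24, 154.24]. Speed limits (degrees/s): [147.25, 147.25, 180, 180, 180, 180, 180].

### API

Orientations are given as [roll, pitch, yaw] about the fixed x, y, z axes, in that order (R = Rz(yaw) Ry(pitch) Rx(roll)).
In Python, from cell import get_obs, read_camera, sign_off, silhouettes gives the robot as it stands.
- The arm moves only by the tool play_rows, never from a script. Its argument "steps" is a list that holds one entry, the list of rows, each a list of 7 numbers: the shift along the tool's x, y, z in m, then the turn, a rotation vector about the tool's x, y, z in rad, then the finger opening in m, from 0 to 0.087. A call has 1 to 12 rows; each row shifts and turns the commanded pose from where the row before left it, along the tool's axes as they then stand; what a row does not reach is not made up. A row lasts 1/10 s, in which the tool goes at most 50 mm and 8.59 degrees, less where a joint would pass 70% of its speed; a pose out of reach is approached as far as the arm can. A call is refused whole if a number of a shift passes 0.05 or a number of a turn 0.15, either way. A call with a gripper value outside its range is refused whole. The fingers move at their own pace and stop on an object; "force" is the grip in N (left out, the last holds). Time passes only in rows, so rows that do not move let the fingers close. It gives the time, the measured TCP pose, the force, the opening and the grip force at its end, in the units of the state.
- get_obs(): the state, without advancing time (a new reading comes with each control period).
- read_camera(name): name is "scene" or "side" or "wrist"; returns a dict with "frame" (384x512x3 uint8, red, green, blue), "intrinsics" (3x3 intrinsics, pixels), "view" (4x4, takes a point from world to camera coordinates). Camera axes: x right, y up, looking along -z (the intrinsics and any distortion apply to the point x, -y, -z); pixel columns grow to the right and rows downward; lengths in m; the calibration is good to about 2 mm. A picture is of the moment at which its call begins. There is no depth.
- sign_off(): hands the job in; it is judged then, once.
Trained networks look in the newest picture that a camera, given by its name, has taken for a name from the list of things; names that differ only in an ending like _2 or _b are one class to them, and where a whole thing is asked for, a point or a joint stands for the part that bears it (a point fixed in the world has none). Each returns a list of dicts, best first, with "p" (0 to 1); they miss things now and then, are a little off and sometimes report something else, mostly with a low value. They report only what shows in the picture. A call takes as long as a camera call. They do not tell look-alikes from the thing itself.
- silhouettes(camera, name): "pixels" (384x512 bool, what is visible of it) and "extent" ([left, top, right, bottom] in pixels, round what is visible of it).
The state is a dict: "time_s": time; "qpos": joint angles; "joint_velocities": joint speeds; "effort": joint torques, N m; "tool_pos": TCP position; "tool_rot": TCP orientation; "force": force on the tool from outside, world axes, zero at the start; "wrist_torque": the same for the moment, N m; "grip_width": finger opening in m; "grasp_force": force on a finger pad.
Only numpy, scipy, OpenCV 4.12 (cv2) and the standard library are available. Lean on these libraries where they do the work, as an engineer would, in place of code of your own. Each camera call takes 0.05 s, during which the arm holds its last target. There are 200 camera calls.

## Working session

There is one attempt and no reset: what is moved stays moved. The work goes in short steps, Python scripts to look and compute and a tool call to move; the robot and the scene stay as the last step left them, time stands still between calls to the robot, and variables do not carry over. Pictures are saved under pics/ and viewed, at most 10 in all, crops included, and the job is handed in when it is done.

Besides the shell and the picture viewer there is one more tool, called after "Request:" as name([rows], argument=value, ...), one row to a line, values as JSON. play_rows: Moves the arm, as the interface text tells. Its arguments: {"type":"object","properties":{"steps":{"type":"array","items":{"type":"array","items":{"type":"array","items":{"type":"number"}}}},"force":{"type":"number"}},"required":["steps"]}

```bash
mkdir -p pics
cat > h.py <<'E'
import numpy as np, cv2
from cell import *
def P(c):
    V=np.array(c["view"]);K=np.array(c["intrinsics"]);return np.array(K)@np.diag([1,-1,-1])@V[:3]
def proj(c,p):
    q=P(c)@np.append(p,1);return q[:2]/q[2]
def atz(c,u,v,z):
    M=P(c);A=np.c_[M[:,0],M[:,1],-np.array([u,v,1])];s=np.linalg.solve(A,-(M[:,2]*z+M[:,3]));return s[:2]
def tri(obs):
    A=[]
    for c,(u,v) in obs:
        M=P(c);A+= [u*M[2]-M[0],v*M[2]-M[1]]
    A=np.array(A);return np.linalg.lstsq(A[:,:3],-A[:,3],rcond=None)[0]
def save(c,n): cv2.imwrite("pics/"+n,c["frame"][:,:,::-1])
E
python3 - <<'E'
from h import *
print(get_obs())
C={}
for n in ["scene","side"]:
    C[n]=c=read_camera(n);save(c,n+".png")
    print(n,np.linalg.inv(c["view"])[:3,3].round(3),c.keys())
    for o in ["medium_grip","small_grip","large_grip","tray","flask_rim","stand","cylinder","beaker"]:
        for d in silhouettes(n,o): print(n,o,round(d["p"],2),[round(float(x)) for x in d["extent"]])
s=np.hstack([cv2.imread("pics/scene.png"),cv2.imread("pics/side.png")]);
E
```

```text
{'time_s': 0.0, 'qpos': array([74.03058143, 18.44013047, -4.01623228, 83.17414428,  1.29365063,
       78.54153019, -3.26022172]), 'joint_velocities': array([ 0.07221764, -0.02412687, -0.10811571, -0.02931745, -0.05766787,
       -0.04478675,  0.0976231 ]), 'effort': array([-1.53715973e-04, -4.91290390e+01, -4.04249439e-01, -3.12525201e+01,
       -6.41333009e-02,  4.38219379e-02,  1.74181118e-04]), 'tool_pos': array([ 0.18740848, -0.62174771,  0.18655618]), 'tool_rot': array([-1.79889367e+02,  4.20972592e-03,  1.67793295e+01]), 'force': array([ 0.25695446,  0.37301704, -0.11096367]), 'wrist_torque': array([0.03295242, 0.04207212, 0.00269001]), 'grasp_force': 0.0, 'grip_width': 0.08676201529342382}
scene [ 0.988 -0.819  1.   ] dict_keys(['frame', 'intrinsics', 'view'])
scene medium_grip 0.73 [264, 150, 278, 176]
scene medium_grip 0.63 [222, 170, 236, 189]
scene medium_grip 0.6 [253, 179, 268, 206]
scene medium_grip 0.5 [222, 145, 231, 169]
scene small_grip 0.43 [301, 132, 310, 153]
scene large_grip 0.62 [282, 141, 298, 164]
scene tray 0.57 [252, 144, 326, 184]
scene tray 0.29 [327, 165, 357, 225]
scene flask_rim 0.66 [204, 178, 233, 227]
scene stand 0.96 [184, 207, 253, 261]
scene cylinder 0.7 [328, 162, 357, 225]
scene cylinder 0.44 [204, 176, 231, 230]
scene beaker 0.59 [126, 297, 157, 340]
side [0.426 0.882 0.719] dict_keys(['frame', 'intrinsics', 'view'])
side medium_grip 0.88 [313, 250, 333, 281]
side medium_grip 0.76 [262, 244, 284, 280]
side medium_grip 0.63 [296, 226, 313, 258]
side small_grip 0.8 [225, 289, 242, 320]
side large_grip 0.55 [243, 270, 271, 299]
side tray 0.7 [203, 265, 297, 332]
side flask_rim 0.93 [273, 152, 300, 204]
side stand 0.96 [261, 192, 312, 227]
side stand 0.38 [164, 185, 195, 259]
side cylinder 0.89 [168, 184, 192, 257]
side beaker 0.7 [290, 146, 306, 171]
```

View pics/scene.png

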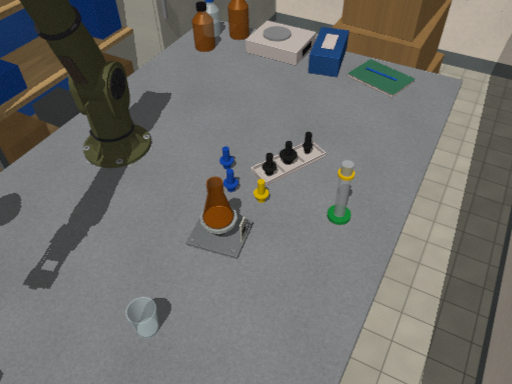

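View pics/side.png

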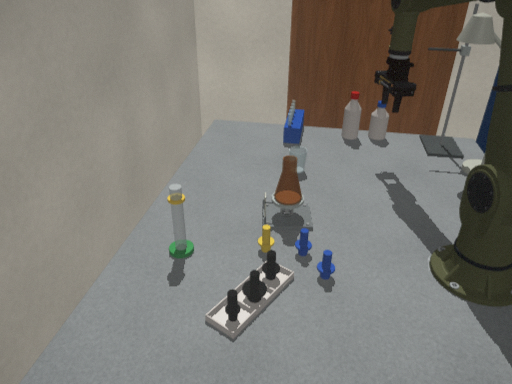

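Run:
```python
from h import *
C={n:read_camera(n) for n in ["scene","side"]}
def get(n,o,box=None):
    ds=silhouettes(n,o)
    if box: ds=[d for d in ds if abs(np.array(d["extent"])-box).max()<6]
    return ds[0]["pixels"] if ds else None
def cen(m): ys,xs=np.nonzero(m);return xs.mean(),ys.mean()
def top(m):
    ys,xs=np.nonzero(m);t=ys.min();k=ys<=t+3;return xs[k].mean(),t
S={"medium_grip":([264,150,278,176],[262,244,284,280]),"small_grip":(None,None),"large_grip":(None,None),"flask_rim":(None,None),"cylinder":(None,None),"beaker":(None,None),"stand":(None,None),"tray":(None,None)}
for o,(a,b) in S.items():
    m=get("scene",o,a);k=get("side",o,b)
    if m is None or k is None: print(o,"miss");continue
    print(o,"cen",tri([(C["scene"],cen(m)),(C["side"],cen(k))]).round(3),"top",tri([(C["scene"],top(m)),(C["side"],top(k))]).round(3), top(m),top(k))
    if o in("tray","stand"):
        for n,q in(("scene",m),("side",k)):
            ys,xs=np.nonzero(q)
            p=np.array([atz(C[n],x,y,.01) for x,y in zip(xs,ys)],np.float32)
            print(n,cv2.minAreaRect(p))
for n,b in(("scene",(175,165,265,265)),("side",(240,140,325,290))):
    f=C[n]["frame"][b[1]:b[3],b[0]:b[2],::-1]
    cv2.imwrite(f"pics/{n}c.png",cv2.resize(f,None,fx=5,fy=5 if n=="scene" else 4,interpolation=cv2.INTER_CUBIC))
```

```text
medium_grip cen [0.517 0.108 0.039] top [0.517 0.108 0.088] (np.float64(268.5652173913044), np.int64(153)) (np.float64(271.0), np.int64(250))
small_grip cen [0.58  0.258 0.044] top [0.581 0.255 0.088] (np.float64(307.7916666666667), np.int64(132)) (np.float64(231.57575757575756), np.int64(289))
large_grip cen [0.545 0.186 0.036] top [0.545 0.185 0.09 ] (np.float64(288.14285714285717), np.int64(141)) (np.float64(254.16), np.int64(269))
flask_rim cen [ 0.507 -0.171  0.122] top [ 0.505 -0.163  0.218] (np.float64(213.7), np.int64(176)) (np.float64(289.4146341463415), np.int64(155))
cylinder cen [0.775 0.045 0.089] top [0.772 0.046 0.214] (np.float64(346.84615384615387), np.int64(161)) (np.float64(175.1590909090909), np.int64(183))
beaker cen [ 0.501 -0.492  0.056] top [ 0.503 -0.472  0.109] (np.float64(142.55357142857142), np.int64(297)) (np.float64(296.92063492063494), np.int64(146))
stand cen [ 0.511 -0.179  0.001] top [ 0.535 -0.158  0.086] (np.float64(232.45454545454547), np.int64(216)) (np.float64(281.72727272727275), np.int64(193))
scene ((0.5092009902000427, -0.17133864760398865), (0.15478800237178802, 0.14297841489315033), 8.041797637939453)
side ((0.5101760029792786, -0.19323688745498657), (0.15207497775554657, 0.202936589717865), 8.613449096679688)
tray cen [ 0.553  0.192 -0.01 ] top [0.553 0.195 0.094] (np.float64(306.22857142857146), np.int64(143)) (np.float64(275.72972972972974), np.int64(266))
scene ((0.5516210198402405, 0.18237802386283875), (0.24842490255832672, 0.0979594737291336), 63.58061218261719)
side ((0.5500891208648682, 0.1830386221408844), (0.25445467233657837, 0.09311696887016296), 62.88637924194336)
```

Request:
play_rows([
  [[0.033,-0.0185,-0.0143,0,0,0,0.087],[0.033,-0.0185,-0.0143,0,0,0,0.087],[0.033,-0.0185,-0.0143,0,0,0,0.087],[0.033,-0.0185,-0.0143,0,0,0,0.087],[0.033,-0.0185,-0.0143,0,0,0,0.087],[0.033,-0.0185,-0.0143,0,0,0,0.087],[0.033,-0.0185,-0.0143,0,0,0,0.087],[0.033,-0.0185,-0.0143,0,0,0,0.087],[0.033,-0.0185,-0.0143,0,0,0,0.087],[0.033,-0.0185,-0.0143,0,0,0,0.087],[0,0,0,0,0,0,0.087]],
])

```text
time_s: 2.9
tool_pos: [0.4558, -0.3441, 0.3333]
tool_rot: [179.9, -0.3, 17.4]
force: [0.6, 0.3, -0.6]
grip_width: 0.087
grasp_force: 0.0
```

Run:
```python
from h import *
o=get_obs();print(o["time_s"],o["tool_pos"],o["tool_rot"],o["qpos"])
c=read_camera("wrist");save(c,"w1.png");cp=np.linalg.inv(c["view"]);print(cp.round(3))
for t in ["flask_rim","stand"]:
  for d in silhouettes("wrist",t): print(t,d["p"],d["extent"])
s=read_camera("scene")
for d in silhouettes("scene","medium_grip"):
  e=d["extent"];print(round(d["p"],2),e,atz(s,(e[0]+e[2])/2,(e[1]+e[3])/2,.04))
```

```text
2.9 [ 0.45576139 -0.34414071  0.33329409] [179.91096953  -0.3192837   17.40322362] [ 50.95536638   7.74316522 -18.61960968  79.94054971   2.28068525
  92.44110831 -39.99451892]
[[ 0.299  0.925  0.235  0.52 ]
 [-0.954  0.289  0.075 -0.324]
 [ 0.002 -0.247  0.969  0.53 ]
 [ 0.     0.     0.     1.   ]]
flask_rim 0.64 [49.8, 32.7, 157.8, 103.5]
stand 0.9 [95.3, 3.7, 193.2, 131.5]
0.8 [221.2, 170.9, 238.0, 191.0] [ 0.44652882 -0.00871728]
0.73 [221.9, 146.2, 231.1, 169.8] [0.3855572  0.07491902]
0.7 [266.2, 152.8, 277.3, 173.0] [0.52169856 0.12056976]
0.61 [254.0, 178.5, 268.5, 203.9] [ 0.55007202 -0.00236855]
```

View pics/w1.png

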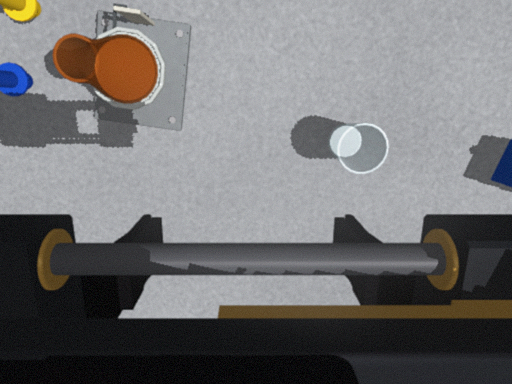

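Request:
play_rows([
  [[0.0175,-0.0375,0.0075,0,0,0,0.087],[0.0175,-0.0375,0.0075,0,0,0,0.087],[0.0175,-0.0375,0.0075,0,0,0,0.087],[0.0175,-0.0375,0.0075,0,0,0,0.087],[0.0175,-0.0375,0.0075,0,0,0,0.087],[0.0175,-0.0375,0.0075,0,0,0,0.087],[0.0175,-0.0375,0.0075,0,0,0,0.087],[0.0175,-0.0375,0.0075,0,0,0,0.087],[0.0175,-0.0375,0.0075,0,0,0,0.087],[0.0175,-0.0375,0.0075,0,0,0,0.087],[0.0175,-0.0375,0.0075,0,0,0,0.087]],
])

```text
time_s: 4.25
tool_pos: [0.5154, 0.1002, 0.2475]
tool_rot: [180.0, 0.0, 16.6]
force: [0.9, -0.2, 0.1]
grip_width: 0.0868
grasp_force: 0.0
```

Request:
play_rows([
  [[0,0,0,0,0,-0.12,0.087],[0,0,0,0,0,-0.12,0.087],[0,0,0,0,0,-0.12,0.087],[0,0,0,0,0,-0.12,0.087],[0,0,0,0,0,-0.12,0.087],[0,0,0,0,0,-0.12,0.087],[0,0,0,0,0,-0.12,0.087],[0,0,0,0,0,0,0.087],[0,0,0,0,0,0,0.087]],
])

```text
time_s: 5.15
tool_pos: [0.5154, 0.0993, 0.2478]
tool_rot: [-180.0, 0.0, 64.6]
force: [1.1, -0.2, 0.1]
grip_width: 0.0867
grasp_force: 0.0
```

Run:
```python
from h import *
o=get_obs();print(o["time_s"],o["tool_pos"],o["tool_rot"],o["qpos"])
c=read_camera("wrist");save(c,"w2.png");print(np.linalg.inv(c["view"])[:3,3])
for t in ["medium_grip","large_grip","small_grip","tray"]:
  for d in silhouettes("wrist",t): print(t,d["p"],d["extent"])
print(proj(c,[.517,.108,.082]),proj(c,[.517,.108,.036]))
```

```text
5.15 [0.51538762 0.09930457 0.2477804 ] [-1.79979075e+02  3.25478902e-02  6.46270674e+01] [ 28.60243378   4.3039414  -44.32326125  94.09947296   3.04012567
  82.86576989 -41.39275913]
[0.54478695 0.16108391 0.44409758]
medium_grip 0.92 [283.2, 193.9, 320.3, 228.7]
medium_grip 0.88 [141.7, 191.0, 177.3, 225.9]
medium_grip 0.83 [214.9, 228.2, 248.7, 244.8]
medium_grip 0.62 [225.0, 122.8, 263.5, 159.3]
large_grip 0.61 [213.0, 44.2, 264.1, 97.1]
small_grip 0.64 [210.5, 47.7, 262.8, 96.7]
small_grip 0.63 [223.7, 0.0, 256.5, 11.8]
tray 0.84 [207.6, 0.0, 282.8, 173.7]
tray 0.73 [212.6, 43.6, 264.9, 93.6]
[245.53887043 153.14465673] [245.77698737 146.86845848]
```

View pics/w2.png

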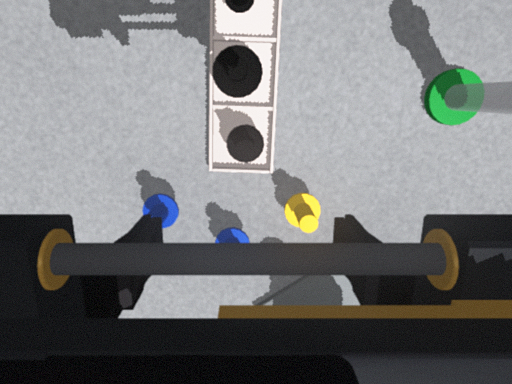

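Run:
```python
from h import *
c=read_camera("wrist");o=get_obs()
d=[d for d in silhouettes("wrist","medium_grip") if abs(d["extent"][0]-225)<5][0];m=d["pixels"].astype(np.uint8)
ct=max(cv2.findContours(m,0,2)[0],key=cv2.contourArea);e=cv2.fitEllipse(cv2.convexHull(ct));print(e)
p=atz(c,*e[0],.034);print("flange",p)
y=np.radians(o["tool_rot"][2]);dd=p-o["tool_pos"][:2];print("tool d",dd@[np.cos(y),np.sin(y)],dd@[np.sin(y),-np.cos(y)])
for z in(.018,): 
  q=[atz(c,*k,z) for k in((214,36),(212,170),(272,170),(279,36))];print(np.round(q,3)); 
  v=q[0]-q[1];print(np.degrees(np.arctan2(v[1],v[0])))
```

```text
((245.13072204589844, 143.7896270751953), (37.609947204589844, 37.74385452270508), 179.5299072265625)
flange [0.51777614 0.11250356]
tool d 0.011913956029851054 -0.0029384424165813943
[[0.538 0.239]
 [0.464 0.098]
 [0.533 0.066]
 [0.606 0.207]]
62.477213352485805
```

Request:
play_rows([
  [[0.0115,-0.003,0.02,0,0,0,0.087],[0,0,0.025,0,0,0,0.087],[0,0,0.025,0,0,0,0.087],[0,0,0.025,0,0,0,0.087],[0,0,0.025,0,0,0,0.087],[0,0,0.025,0,0,0,0.087],[0,0,0.025,0,0,0,0.087],[0,0,0.018,0,0,0,0.087],[0,0,0.016,0,0,0,0.087],[0,0,0,0,0,0,0.087]],
])

```text
time_s: 6.5
tool_pos: [0.5158, 0.1118, 0.042]
tool_rot: [-179.8, 0.1, 64.9]
force: [-1.1, 0.5, -0.0]
grip_width: 0.0867
grasp_force: 0.0
```

Request:
play_rows([
  [[0,0,0,0,0,0,0.05],[0,0,0,0,0,0,0.03],[0,0,0,0,0,0,0.022],[0,0,0,0,0,0,0.01],[0,0,0,0,0,0,0.01],[0,0,0,0,0,0,0.01],[0,0,0,0,0,0,0.01],[0,0,0,0,0,0,0.01]],
], force=40)

```text
time_s: 7.3
tool_pos: [0.5175, 0.1122, 0.0441]
tool_rot: [180.0, 0.0, 64.9]
force: [-0.1, -0.0, -1.0]
grip_width: 0.0309
grasp_force: 0.0
```

Request:
play_rows([
  [[0,0,0,0,0,0,0.01],[0,0,0,0,0,0,0.01],[0,0,0,0,0,0,0.01],[0,0,0,0,0,0,0.01],[0,0,0,0,0,0,0.01]],
])

```text
time_s: 7.8
tool_pos: [0.5175, 0.1122, 0.0441]
tool_rot: [180.0, 0.0, 64.9]
force: [0.6, -0.3, -0.0]
grip_width: 0.0181
grasp_force: 40.0
```

Request:
play_rows([
  [[0,0,-0.01,0,0,0,0.01],[0,0,-0.02,0,0,0,0.01],[0,0,-0.03,0,0,0,0.01],[0,0,-0.035,0,0,0,0.01],[0,0,-0.035,0,0,0,0.01],[0,0,-0.035,0,0,0,0.01],[0,0,-0.035,0,0,0,0.01],[0,0,-0.035,0,0,0,0.01],[0,0,-0.03,0,0,0,0.01],[0,0,-0.02,0,0,0,0.01],[0,0,0,0,0,0,0.01],[0,0,0,0,0,0,0.01]],
])

```text
time_s: 9.0
tool_pos: [0.5173, 0.1124, 0.329]
tool_rot: [180.0, 0.0, 64.9]
force: [-0.0, -0.8, -1.0]
grip_width: 0.018
grasp_force: 40.0
```

Run:
```python
from h import *
o=get_obs();print(o["tool_pos"],o["tool_rot"],o["grip_width"],o["grasp_force"])
t=o["tool_pos"];im=[]
for n in ["scene","side"]:
    c=read_camera(n);u,v=proj(c,t).astype(int);print(n,u,v)
    f=c["frame"][max(v-40,0):v+60,max(u-40,0):u+40,::-1];im.append(cv2.resize(f,(400,500),interpolation=cv2.INTER_CUBIC))
    if n=="side":
        from cell import silhouettes
cv2.imwrite("pics/g.png",np.hstack(im))
```

```text
[0.51731088 0.1124157  0.3290034 ] [1.79990496e+02 7.35739312e-03 6.49301170e+01] 0.018047164834875885 39.99887466430664
scene 270 83
side 273 162
```

View pics/g.png

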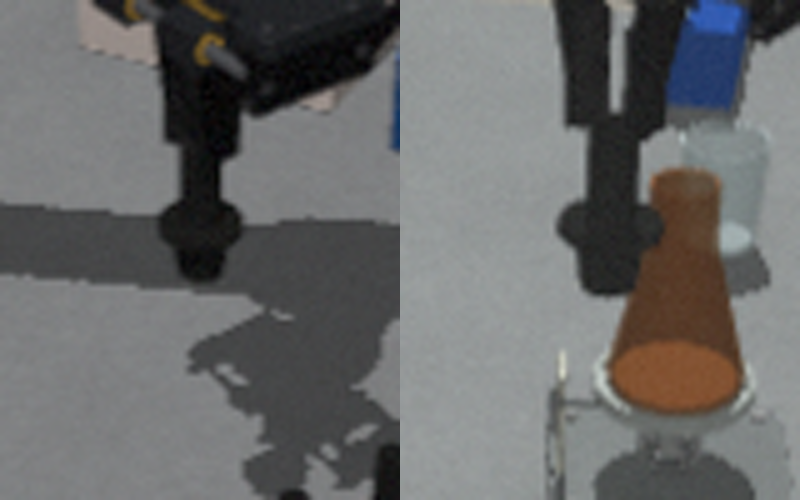

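Request:
play_rows([
  [[-0.02,0.006,0,0,0,0,0.01],[-0.034,0.011,0,0,0,0,0.01],[-0.034,0.011,0,0,0,0,0.01],[-0.034,0.011,0,0,0,0,0.01],[-0.034,0.011,0,0,0,0,0.01],[-0.034,0.011,0,0,0,0,0.01],[-0.034,0.011,0,0,0,0,0.01],[-0.034,0.011,0,0,0,0,0.01],[-0.034,0.011,0,0,0,0,0.01],[-0.034,0.011,0,0,0,0,0.01],[-0.017,0.005,0,0,0,0,0.01],[0,0,0,0,0,0,0.01]],
])

```text
time_s: 10.3
tool_pos: [0.4702, -0.2476, 0.3275]
tool_rot: [-179.8, -0.0, 64.6]
force: [-0.2, 0.8, 0.0]
grip_width: 0.0183
grasp_force: 40.0
```

Run:
```python
from h import *
o=get_obs();print(o["tool_pos"],o["tool_rot"],o["grip_width"],o["time_s"])
c=read_camera("wrist")
for t in ["flask_rim","stand","medium_grip"]:
  for d in silhouettes("wrist",t): print(t,d["p"],d["extent"])
print(proj(c,[.507,-.17,.205]),proj(c,[.507,-.17,.07]))
print(proj(c,[.528,-.17,.205]),proj(c,[.507,-.149,.205]))
np.save("w3.npy",P(c));cv2.imwrite("pics/w3.png",cv2.resize(c["frame"][:240,100:400,::-1],None,fx=2.5,fy=2.5,interpolation=cv2.INTER_CUBIC))
```

```text
[ 0.47023473 -0.24763985  0.32750938] [-1.79837751e+02 -1.05721806e-03  6.46154086e+01] 0.018260716714190054 10.3
flask_rim 0.61 [208.6, 40.0, 279.8, 114.4]
stand 0.74 [180.4, 10.0, 315.5, 144.3]
medium_grip 0.74 [214.7, 171.9, 286.4, 244.7]
[247.91670491  75.09193512] [248.12772887  81.23209875]
[269.38451836  64.40048415] [237.64622597  52.4029384 ]
```

View pics/w3.png

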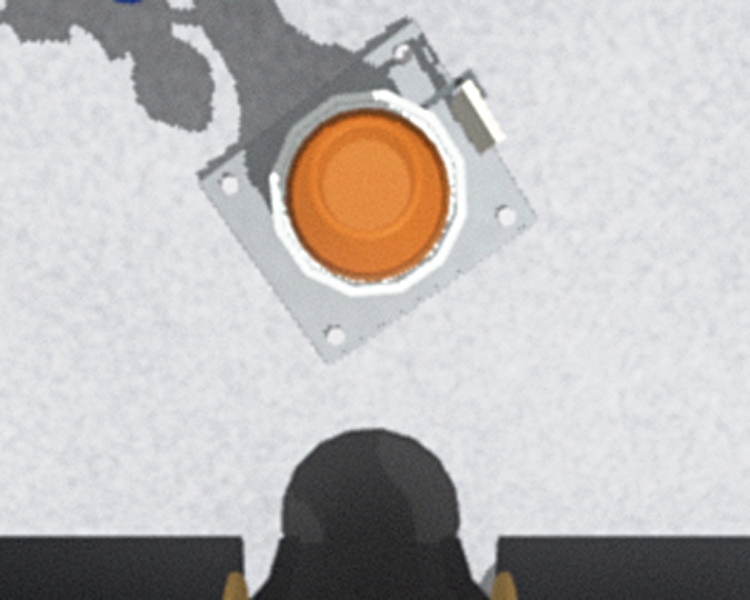

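Run:
```python
from h import *
o=get_obs();c=read_camera("wrist");t=o["tool_pos"]
r=atz(c,245.4,73.4,.205);b=atz(c,247.6,78,.07);print("rim",r,"foot",b)
g=c["frame"].mean(2);rows=range(185,212)
pr=[proj(c,[t[0]+.023*np.cos(a),t[1]+.023*np.sin(a),t[2]-.008]) for a in np.linspace(0,6.28,60)]
pr=np.array(pr);print("flange pred",pr.min(0),pr.max(0),proj(c,[t[0],t[1],t[2]-.008]))
m=(g<110)[165:212,200:300]
for y in (173,178,185,192,200,205,210):
    xs=np.nonzero(m[y-165])[0]+200;print(y,xs.min() if len(xs) else 0,xs.max() if len(xs) else 0)
y=np.radians(o["tool_rot"][2]);dd=r-t[:2];print("tool d",dd@[np.cos(y),np.sin(y)],dd@[np.sin(y),-np.cos(y)])
print(o["tool_pos"],o["tool_rot"])
```

```text
rim [ 0.50746172 -0.16235972] foot [ 0.51030243 -0.16083382]
flange pred [211.08304944 171.97565502] [284.16108709 241.47020063] [247.62175106 207.651016  ]
173 237 258
178 226 268
185 220 276
192 216 279
200 213 282
205 213 282
210 213 282
tool d 0.08754004517205856 -0.0019884749117827223
[ 0.47240934 -0.24260026  0.32913044] [-1.79987198e+02 -4.56692147e-02  6.51010613e+01]
```

Run:
```python
from h import *
o=get_obs();c=read_camera("wrist");t=o["tool_pos"];M=np.load("w3.npy")
def az(M,u,v,z):
    A=np.c_[M[:,0],M[:,1],-np.array([u,v,1])];return np.linalg.solve(A,-(M[:,2]*z+M[:,3]))[:2]
print("rim w3",az(M,245.4,73.4,.205),az(M,247.6,78,.07))
# dark neck outline fresh
d=silhouettes("wrist","flask_rim")[0];ys,xs=np.nonzero(d["pixels"]);e=cv2.fitEllipse(cv2.convexHull(np.c_[xs,ys]));print("foot",e,atz(c,*e[0],.07))
f=c["frame"].astype(np.uint8);x0,y0=215,35
cr=cv2.resize(f[y0:y0+80,x0:x0+70,::-1],None,fx=7,fy=7,interpolation=cv2.INTER_CUBIC)
for q in [(.5075,-.1624),]: pass
cv2.imwrite("pics/w4.png",cv2.convertScaleAbs(cr,alpha=1.0));np.save("w4.npy",P(c));print(t,o["tool_rot"])
```

```text
rim w3 [ 0.50559327 -0.16774269] [ 0.50807987 -0.16615945]
foot ((246.5686798095703, 81.61434936523438), (65.08219909667969, 67.75912475585938), 178.36375427246094) [ 0.50727753 -0.16459865]
[ 0.4724034  -0.24279077  0.32928988] [ 1.79993237e+02 -2.10513997e-02  6.51037027e+01]
```

View pics/w4.png

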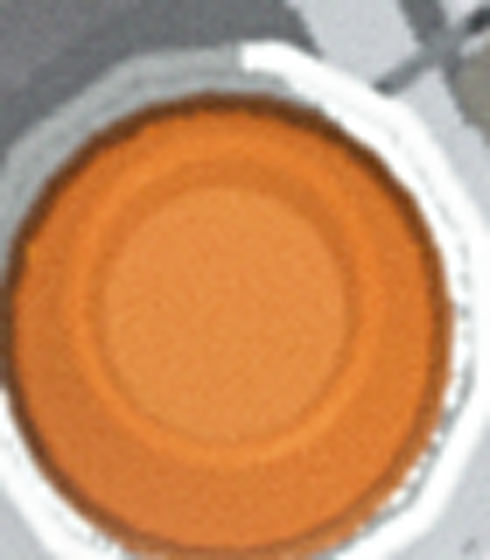

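Run:
```python
from h import *
M=np.load("w4.npy");o=get_obs();t=o["tool_pos"];y=np.radians(o["tool_rot"][2])
def az(u,v,z):
    A=np.c_[M[:,0],M[:,1],-np.array([u,v,1])];return np.linalg.solve(A,-(M[:,2]*z+M[:,3]))[:2]
for n,p in(("rim",az(247.4,79.6,.205)),("borebottom",az(247.1,79.6,.165)),("foot",az(247.4,81.2,.075))):
    dd=p-t[:2];print(n,p,"tool d",dd@[np.cos(y),np.sin(y)],dd@[np.sin(y),-np.cos(y)])
print(t)
```

```text
rim [ 0.50685882 -0.16817189] tool d 0.0828931217550152 -0.0003555522411186062
borebottom [ 0.50730121 -0.16645599] tool d 0.08463552636479067 -0.0006781267643040012
foot [ 0.50837473 -0.16476527] tool d 0.0866212769645454 -0.0004178237046157508
[ 0.47222068 -0.24348189  0.32939619]
```

Request:
play_rows([
  [[0.02,0,0,0,0,0,0.01],[0.024,0,0,0,0,0,0.01],[0.02,0,0,0,0,0,0.01],[0.015,0,0.012,0,0,0,0.01],[0.005,-0.0005,0.02,0,0,0,0.01],[0,0,0.02,0,0,0,0.01],[0,0,0.016,0,0,0,0.01],[0,0,0.006,0,0,0,0.01],[0,0,0,0,0,0,0.01],[0,0,0,0,0,0,0.01]],
])

```text
time_s: 11.65
tool_pos: [0.5072, -0.1688, 0.2557]
tool_rot: [179.9, 0.0, 64.9]
force: [-0.2, -0.7, -0.7]
grip_width: 0.0181
grasp_force: 40.0
```

Run:
```python
from h import *
o=get_obs();print(o["tool_pos"],o["tool_rot"],o["force"],o["time_s"]);t=o["tool_pos"];im=[]
for n in ["scene","side"]:
    c=read_camera(n);u,v=proj(c,[t[0],t[1],.205]);u0,v0=int(u)-25,int(v)-30
    print(n,"rim-at-tcp crop px",(u-u0)*8,(v-v0)*8,"tip",(proj(c,[t[0],t[1],t[2]-.04])-[u0,v0])*8,"flange",(proj(c,[t[0],t[1],t[2]-.011])-[u0,v0])*8)
    for nm,d in(("tx",[.42,.906,0]),("ty",[.906,-.42,0])): print(nm,"px/mm",(proj(c,[t[0]+.01*d[0],t[1]+.01*d[1],.205])-[u,v])*.8)
    im.append(cv2.resize(c["frame"][v0:v0+70,u0:u0+50,::-1],None,fx=8,fy=8,interpolation=cv2.INTER_CUBIC))
cv2.imwrite("pics/hov.png",cv2.convertScaleAbs(np.hstack(im),alpha=1.5,beta=20))
```

```text
[ 0.50717472 -0.16881012  0.25572387] [1.79946048e+02 4.07339054e-03 6.49070291e+01] [-0.15607468 -0.73279271 -0.65704529] 11.65
scene rim-at-tcp crop px 207.75164284075595 246.97094361560949 tip [204.98875901 222.12534532] flange [197.32265842 153.18692169]
tx px/mm [ 2.70859833 -1.38302397]
ty px/mm [1.77920021 1.82204547]
side rim-at-tcp crop px 201.49515462956788 240.22435265475133 tip [203.035103   213.25949439] flange [207.27190479 139.07209848]
tx px/mm [-1.43194267  0.99991984]
ty px/mm [-2.38328989 -0.71809861]
```

View pics/hov.png

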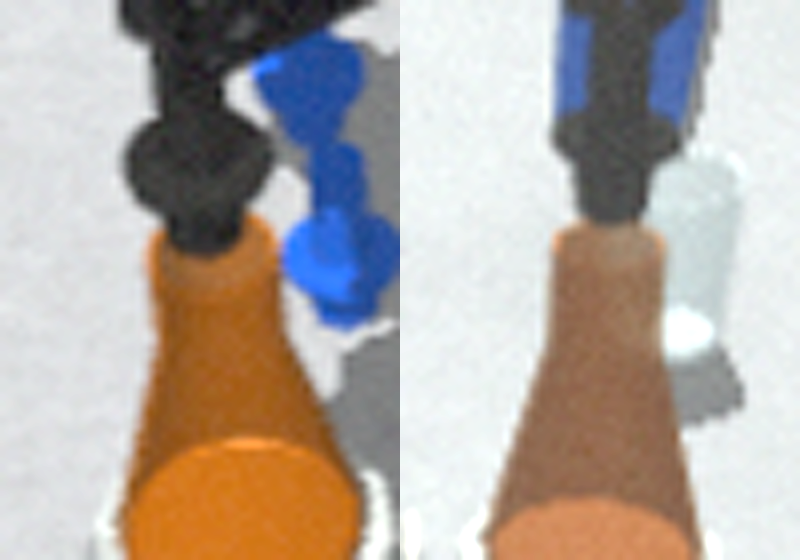

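Request:
play_rows([
  [[0.0028,-0.001,0,0,0,0,0.01],[0,0,0.004,0,0,0,0.01],[0,0,0.004,0,0,0,0.01],[0,0,0.003,0,0,0,0.01],[0,0,0.002,0,0,0,0.01],[0,0,0.002,0,0,0,0.01],[0,0,0.002,0,0,0,0.01],[0,0,0,0,0,0,0.01],[0,0,0,0,0,0,0.01]],
])

```text
time_s: 12.65
tool_pos: [0.5072, -0.1658, 0.2382]
tool_rot: [180.0, 0.0, 64.9]
force: [0.9, -0.9, -1.4]
grip_width: 0.0182
grasp_force: 40.0
```

Run:
```python
from h import *
o=get_obs();print(o["tool_pos"],o["tool_rot"],o["force"],o["wrist_torque"],o["time_s"]);t=o["tool_pos"];im=[]
for n in ["scene","side"]:
    c=read_camera(n);u,v=proj(c,[t[0],t[1],.205]);u0,v0=int(u)-25,int(v)-30
    print(n,"rim-at-tcp crop px",(u-u0)*8,(v-v0)*8)
    im.append(cv2.resize(c["frame"][v0:v0+70,u0:u0+50,::-1],None,fx=8,fy=8,interpolation=cv2.INTER_CUBIC))
cv2.imwrite("pics/hov2.png",cv2.convertScaleAbs(np.hstack(im),alpha=1.5,beta=20))
```

```text
[ 0.5071723  -0.16581879  0.23816722] [1.79996222e+02 2.70736704e-03 6.49059494e+01] [ 0.89886311 -0.85438308 -1.4160507 ] [ 0.01815614 -0.04545091 -0.04715583] 12.65
scene rim-at-tcp crop px 204.8941445346527 240.92166764102444
side rim-at-tcp crop px 200.64740776707367 243.84221980503548
```

View pics/hov2.png

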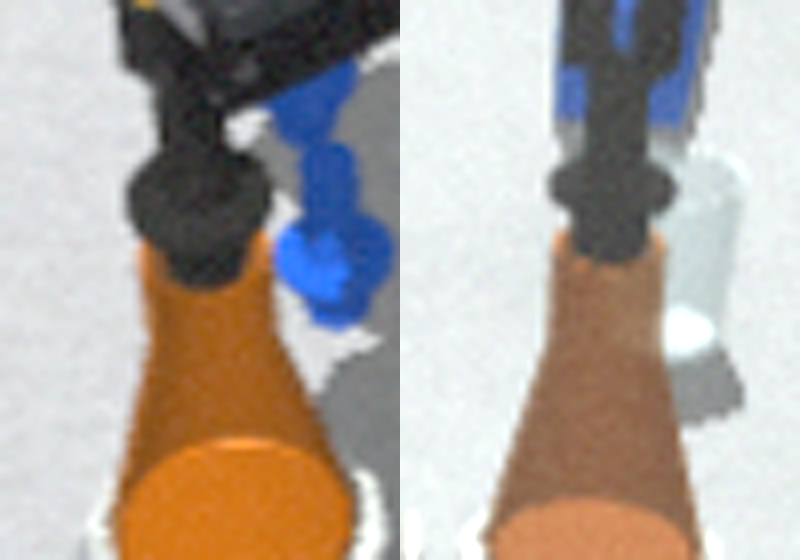

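Request:
play_rows([
  [[0,0,0.002,0,0,0,0.01],[0,0,0.002,0,0,0,0.01],[0,0,0.002,0,0,0,0.01],[0,0,0.002,0,0,0,0.01],[0,0,0.002,0,0,0,0.01],[0,0,0,0,0,0,0.01],[0,0,0,0,0,0,0.01]],
])

```text
time_s: 13.45
tool_pos: [0.5071, -0.1659, 0.2281]
tool_rot: [-180.0, 0.0, 64.9]
force: [-0.2, 0.7, -0.2]
grip_width: 0.0182
grasp_force: 40.0
```

No contact force; it is going in. Continue toward seating.

Request:
play_rows([
  [[0,0,0.002,0,0,0,0.01],[0,0,0.002,0,0,0,0.01],[0,0,0.002,0,0,0,0.01],[0,0,0.001,0,0,0,0.01],[0,0,0,0,0,0,0.01],[0,0,0,0,0,0,0.01]],
])

```text
time_s: 14.05
tool_pos: [0.5072, -0.1658, 0.2211]
tool_rot: [180.0, 0.0, 64.9]
force: [0.2, 0.2, -0.8]
grip_width: 0.0176
grasp_force: 40.0
```

Request:
play_rows([
  [[0,0,0.001,0,0,0,0.01],[0,0,0.001,0,0,0,0.01],[0,0,0.001,0,0,0,0.01],[0,0,0.001,0,0,0,0.01],[0,0,0,0,0,0,0.01],[0,0,0,0,0,0,0.01]],
])

```text
time_s: 14.65
tool_pos: [0.5074, -0.1659, 0.2175]
tool_rot: [180.0, 0.0, 64.9]
force: [-0.5, 0.6, 3.2]
grip_width: 0.0184
grasp_force: 40.0
```

```bash
cat > look.py <<'E'
from h import *
import sys
F=[get_obs()["force"]];t=get_obs()["tool_pos"];im=[]
for n in ["scene","side"]*2:
    c=read_camera(n);F.append(get_obs()["force"]);u,v=proj(c,[t[0],t[1],.205]);u0,v0=int(u)-25,int(v)-30
    im.append(cv2.resize(c["frame"][v0:v0+70,u0:u0+50,::-1],None,fx=8,fy=8,interpolation=cv2.INTER_CUBIC))
print(get_obs()["tool_pos"],get_obs()["time_s"],np.mean(F,0),np.array(F)[:,2].round(1))
cv2.imwrite(sys.argv[1],cv2.convertScaleAbs(np.hstack(im[:2]),alpha=1.5,beta=20))
E
python3 look.py pics/seat.png
```

```text
[ 0.50736715 -0.16590719  0.21737553] 14.85 [-0.02529095 -0.0716722   2.495279  ] [3.2 2.3 2.7 2.4 2. ]
```

Request:
play_rows([
  [[0,0,0.001,0,0,0,0.01],[0,0,0.001,0,0,0,0.01],[0,0,0.001,0,0,0,0.01],[0,0,0.001,0,0,0,0.01],[0,0,0.001,0,0,0,0.01],[0,0,0.001,0,0,0,0.01],[0,0,0.001,0,0,0,0.01],[0,0,0.001,0,0,0,0.01],[0,0,0.001,0,0,0,0.01],[0,0,0.001,0,0,0,0.01],[0,0,0,0,0,0,0.01],[0,0,0,0,0,0,0.01]],
])

```text
time_s: 16.05
tool_pos: [0.5074, -0.1659, 0.2075]
tool_rot: [180.0, 0.0, 64.9]
force: [0.6, -0.6, 5.9]
grip_width: 0.0183
grasp_force: 40.0
```

```bash
python3 look.py pics/p1.png
```

```text
[ 0.50737495 -0.16591228  0.20753686] 16.25 [ 0.14432819 -0.52743369  5.08893829] [5.9 5.2 5.2 4.8 4.3]
```

Request:
play_rows([
  [[0,0,0.001,0,0,0,0.01],[0,0,0.001,0,0,0,0.01],[0,0,0.001,0,0,0,0.01],[0,0,0.001,0,0,0,0.01],[0,0,0.001,0,0,0,0.01],[0,0,0.001,0,0,0,0.01],[0,0,0.001,0,0,0,0.01],[0,0,0,0,0,0,0.01],[0,0,0,0,0,0,0.01],[0,0,0,0,0,0,0.01]],
])

```text
time_s: 17.25
tool_pos: [0.5075, -0.1659, 0.2011]
tool_rot: [179.9, 0.0, 64.9]
force: [0.0, -0.5, 8.6]
grip_width: 0.0184
grasp_force: 40.0
```

Run:
```python
from h import *
F=[];im=[]
for n in ["scene","side"]:
    c=read_camera(n);F.append(get_obs()["force"][2])
    b=(185,150) if n=="scene" else (248,130)
    im.append(cv2.resize(c["frame"][b[1]:b[1]+110,b[0]:b[0]+70,::-1],(382,600),interpolation=cv2.INTER_CUBIC))
print(get_obs()["tool_pos"],get_obs()["force"],F,get_obs()["time_s"])
cv2.imwrite("pics/p2.png",cv2.convertScaleAbs(np.hstack(im),alpha=1.4,beta=15))
```

```text
[ 0.50749166 -0.1659353   0.20113167] [-0.94591842  0.47895473  8.5935474 ] [np.float64(7.855919347379831), np.float64(8.59354739785345)] 17.35
```

View pics/p2.png

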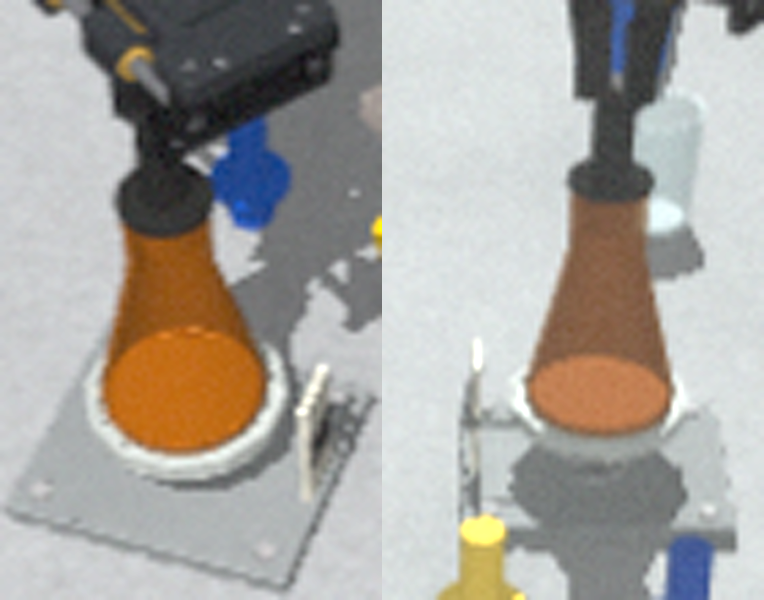

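Run:
```python
from h import *
for n in ["scene","side"]:
    c=read_camera(n);a=cv2.imread(f"pics/{n}.png");b=c["frame"][:,:,::-1]
    def m(f):
        f=f.astype(int);k=((f[:,:,2]-f[:,:,0])>(70 if n=="side" else 60))&(f[:,:,2]>115)
        k[:, :180]=0;k[:,330:]=0;k[:150]=0;k[260:]=0
        nn,l,s,ce=cv2.connectedComponentsWithStats(k.astype(np.uint8));i=1+s[1:,4].argmax();return s[i],ce[i]
    print(n,m(a),m(b),"px per 18mm",proj(c,[.5075,-.166,.06])-proj(c,[.5075,-.166,.078]))
    w=cv2.matchTemplate(b[185:250,195:320] if 0 else cv2.resize(b[170:250,190:320],None,fx=4,fy=4,interpolation=cv2.INTER_CUBIC),
      cv2.resize((a[200:228,203:233] if n=="scene" else a[190:207,274:303]),None,fx=4,fy=4,interpolation=cv2.INTER_CUBIC),cv2.TM_CCOEFF_NORMED)
    _,s,_,p=cv2.minMaxLoc(w);o=(203,200) if n=="scene" else (274,190);print(s,p[0]/4+190-o[0],p[1]/4+170-o[1])
o=get_obs();print(o["tool_pos"],o["force"],o["time_s"])
```

```text
scene (array([205, 206,  27,  22, 429], dtype=int32), array([217.05361305, 216.38694639])) (array([205, 210,  27,  22, 466], dtype=int32), array([218.10729614, 220.77682403])) px per 18mm [0.47980397 4.383848  ]
0.9751055240631104 0.5 4.25
side (array([258, 225,  16,  27, 247], dtype=int32), array([265.73279352, 238.74493927])) (array([259, 225,  15,  27, 239], dtype=int32), array([265.90794979, 238.75313808])) px per 18mm [-0.28608337  5.03237525]
0.9655219912528992 -0.25 5.0
[ 0.50745621 -0.16591417  0.20111219] [-0.75453771 -0.25646529  8.12048252] 17.45
```

```bash
python3 -c "
from cell import *
print(sign_off())"
```

```text
the job is handed in; nothing more can be done
None
```

The middle stopper is seated in the amber flask with its flange on the rim and was still held when I handed in the job. The platform is about 18 mm down by image measurement, with a push of about 8 N; the hand-in returned no verdict.

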